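# Roll two sample vials onto the labelling line

### The job

Two vials lie on the blue mat, one on each side of its yellow line. Push each one sideways with a fingertip, at or just above its mid-height, so that it rolls across the mat and comes to rest lying along the yellow line, centred on it. Roll them: do not slide, pick up or carry them, and leave everything else where it is.

Things in the scene. Friction and masses are not known exactly. Their poses are not given: they have to be found in the camera images.
- mat: fixed blue mat, 360 x 360 mm, 3 mm thick, flat on the table. Origin at the centre of its underside; z up. A yellow line 12 mm wide and 340 mm long is painted on its top along its x axis, through the centre. The vials lie to either side of it (+y and -y), one on its near half and one on its far half
- amber_vial: amber glass vial, about 90 g, lying: body 38 mm diameter x 70 mm, then a red cap 31 mm diameter x 20 mm (90 mm in all). Origin on its axis half-way along, 19 mm above the mat's top; x along the axis to the cap; z starts upward and turns as it rolls. A fingertip reaching down to mid-height or up to 4 mm above rolls it, and it stops within a few mm of the push; 10 mm above, it slides or jams
- white_vial: white plastic vial, about 90 g, lying: body 38 mm diameter x 70 mm, then a blue cap 31 mm diameter x 20 mm (90 mm in all). Origin on its axis half-way along, 19 mm above the mat's top; x along the axis to the cap; z starts upward and turns as it rolls. A fingertip reaching down to mid-height or up to 4 mm above rolls it, and it stops within a few mm of the push; 10 mm above, it slides or jams
- pot: bystander, leave alone: small jar with a black cap, 28 mm in diameter, 42 mm tall, standing on the mat near the far end of the line. Origin at the centre of its underside
- jar: bystander, leave alone: white jar 48 mm in diameter, 60 mm tall, standing on the table left of the mat. Origin at the centre of its underside
- brown_bottle: bystander, leave alone: brown bottle 60 mm in diameter, 110 mm tall, standing on the table right of the mat. Origin at the centre of its underside
- tape: bystander, leave alone: green roll of tape lying flat on the table left of the mat, 68 mm in diameter, 22 mm tall. Origin at the centre of its underside
- spatula: bystander, leave alone: spatula 170 mm long lying on the table right of the mat, below 30 mm tall. Origin under its middle
Not all that is in view belongs to the job. What is shaped like the white_vial but turquoise is not meant.

How it is judged:
By the outcome, as a careful person would: the job done as asked, in the order asked, and still so for the second after the job is handed in, with the robot touching nothing.
It also fails if it takes over 67 s, if anything falls off the work surface, if the arm or the gripper's body presses on something with over 40 N, if the wrist force passes 120 N, or if a joint passes its speed limit or range.

### The arm

A 6-joint arm with a two-finger parallel gripper is mounted at the origin on the work surface. World frame = base frame: x ahead of the robot, y to its left, z up, the work surface at z = 0. Lengths are in mm, angles in rad, forces in N, time in s.
With the tool pointing down it reaches from about 300 to 775 mm from the base axis. Payload 14.6 kg.
Tool frame: the origin (TCP) lies where the fingers leave the gripper's body, on its centre line; the fingertips stand 97 mm ahead of it and the grasp point (between the pads) lies ahead of it (grip_depth is the z of the grasp point in the tool frame, in mm); z points along the fingers, y is the line along which they close (so a half turn about z gives the same grasp; the last joint's range is limited). The gripper opens to 94 mm and grips with 3 to 60 N. Pads are 16 mm wide; open, the fingers measure 119 mm over their backs; the gripper's body (75 mm by 177 mm) begins 78 mm behind the grasp point.
Start: joints at [-1.168, 0.3, 1.521, -0, 1.321, -0.067], TCP at [248.981, -490.406, 302.646] pointing down, gripper open.
Joint ranges: [-3.03, 3.03], [-0.79, 2.21], [0.23, 2.52], [-1.04, 4.18], [0, 3.07], [-2.55, 2.55]. Speed limits (rad/s): [2.22, 2.22, 2.57, 3.14, 3.14, 3.14].

### API

Orientations are given as [roll, pitch, yaw] about the fixed x, y, z axes, in that order (R = Rz(yaw) Ry(pitch) Rx(roll)).
In Python, from cell import read_state, camera, sign_off, regions_of, spot_point, grip_depth gives the robot as it stands. The module is installed in compiled form; this text tells all that it offers.
- The arm moves only by the tool send_rows, never from a script. Its argument "series" is a list of rows, each a list of 3 entries, a list of its own where there are three numbers: the shift along the world's x, y, z in mm, then the turn about the world's z in degrees, then the closure, from -1 (fully open) to 1 (shut), so that 0 is half open. A call has 1 to 12 rows; each row shifts and turns the commanded pose from where the row before left it; what a row does not reach is not made up. A row lasts 1/10 s, in which the tool goes at most 50 mm and 8.59 degrees, less where a joint would pass 70% of its speed; a pose out of reach is approached as far as the arm can. A call is refused whole if a number of a shift passes 50 or a number of a turn 8.59, either way. A call with a gripper value outside its range is refused whole. The fingers move at their own pace and stop on an object; "squeeze" is the grip in N (left out, the last holds). Time passes only in rows, so rows that do not move let the fingers close. It gives the time, the measured TCP pose, the force, the opening and the grip force at its end, in the units of the state.
- read_state(): the state, without advancing time (a new reading comes with each control period).
- camera(name): name is "scene" or "top"; returns a dict with "color" (480x640x3 uint8, blue, green, red), "fx", "fy", "cx", "cy" (pixels), "camera_from_world" (4x4, takes a point from world to camera coordinates). Camera axes: x right, y down, z forward; pixel columns grow to the right and rows downward; lengths in mm; the calibration is good to about 2 mm. A picture is of the moment at which its call begins. There is no depth.
- sign_off(): hands the job in; it is judged then, once.
Trained networks look in a picture, given as the dict that the camera call returned (one of the last four; its "shot" number tells which), for a name from the list of things; names that differ only in an ending like _2 or _b are one class to them, and where a whole thing is asked for, a point or a joint stands for the part that bears it (a point fixed in the world has none). Each returns a list of dicts, best first, with "confidence" (0 to 1); they miss things now and then, are a little off and sometimes report something else, mostly with a low value. They report only what shows in the picture. A call takes as long as a camera call. They do not tell look-alikes from the thing itself.
- regions_of(thing, picture): "mask" (480x640 bool, what is visible of it).
- spot_point(thing, picture): "point" ([x, y, z] in mm, in the coordinates of the camera as it stood for that picture, good to about 4 mm: a listed point, or the origin of a listed thing).
The state is a dict: "clock": time; "joints": joint angles; "qd": joint speeds; "effort": joint torques, N m; "eef_pos": TCP position; "eef_rot": TCP orientation; "wrist_force": force on the tool from outside, world axes, zero at the start; "moment": the same for the moment, N m; "finger_gap": finger opening in mm; "finger_force": force on a finger pad.
Only numpy, scipy, OpenCV 4.12 (cv2) and the standard library are available. Lean on these libraries where they do the work, as an engineer would, in place of code of your own. Each camera call takes 0.05 s, during which the arm holds its last target. There are 200 camera calls.

## Working session

There is one attempt and no reset: what is moved stays moved. The work goes in short steps, Python scripts to look and compute and a tool call to move; the robot and the scene stay as the last step left them, time stands still between calls to the robot, and variables do not carry over. Pictures are saved under pics/ and viewed, at most 10 in all, crops included, and the job is handed in when it is done.

Besides the shell and the picture viewer there is one more tool, called after "Emit:" by a JSON object that holds its "fn" and its "kwargs", one argument or row to a line. send_rows: Moves the arm, as the interface text tells. Its arguments: {"type":"object","properties":{"series":{"type":"array"},"squeeze":{"type":"number"}},"required":["series"]}

```bash
mkdir -p pics; cat > h.py <<'E'
import numpy as np, cv2
from cell import *
def ray(p,uv):
    T=np.array(p["camera_from_world"]);R=T[:3,:3];c=-R.T@T[:3,3]
    return c,R.T@np.array([(uv[0]-p["cx"])/p["fx"],(uv[1]-p["cy"])/p["fy"],1])
def onz(p,uv,z):
    c,d=ray(p,uv);return c+d*(z-c[2])/d[2]
def w(p,pt):
    T=np.array(p["camera_from_world"]);return T[:3,:3].T@(np.array(pt)-T[:3,3])
E
python3 - <<'E'
from h import *
print(read_state(),grip_depth)
for n in("top","scene"):
    p=camera(n);cv2.imwrite(f"pics/{n}0.png",p["color"])
    print(n,np.round(ray(p,(320,240)),2))
    for t in("mat","amber_vial","white_vial","pot"):
        print(t,[(round(s["confidence"],2),np.round(w(p,s["point"]))) for s in spot_point(t,p)])
E
```

```text
{'clock': 0.0, 'joints': array([-1.16759477e+00,  3.00493332e-01,  1.52156955e+00, -2.52952837e-05,
        1.32069495e+00, -6.65797763e-02]), 'qd': array([ 0.00011211, -0.00129048,  0.00086415,  0.0022637 ,  0.00123471,
       -0.00140508]), 'effort': array([-1.04443534e-03, -5.31805229e+01, -3.52738488e+01,  7.07819802e-02,
        2.43476004e-02, -5.79041625e-05]), 'eef_pos': array([ 248.92686707, -490.281933  ,  302.07894521]), 'eef_rot': array([-3.14042842e+00, -5.30737675e-05,  4.69787579e-01]), 'wrist_force': array([ 0.08269761, -0.64451276,  0.28036392]), 'moment': array([-0.02675515,  0.02555446,  0.01934568]), 'finger_force': 0.0, 'finger_gap': 93.59449784507574} 78.39999999999999
top [[ 3.5788e+02  2.7940e+01  8.9031e+02]
 [ 1.9000e-01  0.0000e+00 -9.8000e-01]]
mat []
amber_vial [(0.93, array([ 620., -109.,   26.]))]
white_vial [(0.97, array([490., 109.,  23.])), (0.89, array([314., 293.,  24.]))]
pot [(0.69, array([708., -42.,   2.]))]
scene [[ 9.8645e+02 -3.3583e+02  9.1765e+02]
 [-4.4000e-01  3.3000e-01 -8.4000e-01]]
mat [(0.87, array([554.,   7.,   0.]))]
amber_vial [(0.93, array([620., -99.,  18.]))]
white_vial [(0.86, array([312., 292.,  20.])), (0.56, array([491., 112.,  23.]))]
pot []
```

View pics/top0.png

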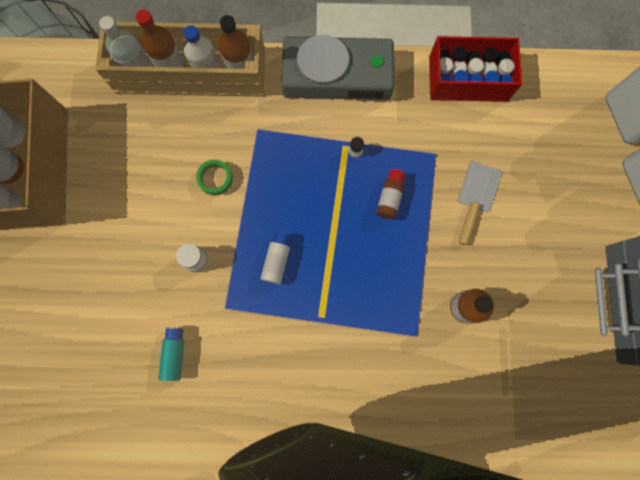

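View pics/scene0.png

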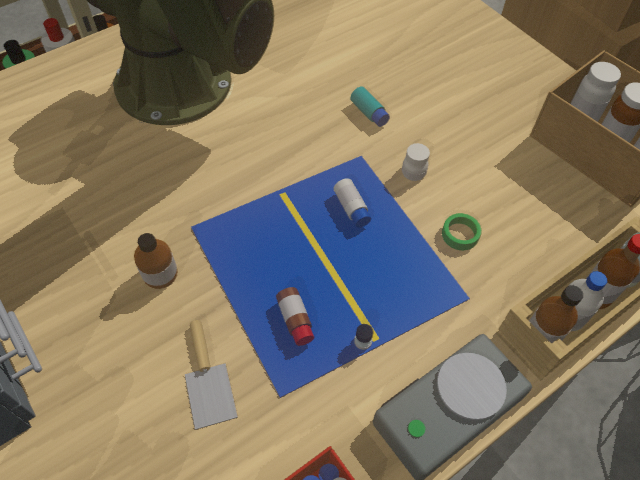

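Top view: the line runs from (346,147) to (323,317), the white vial is left of it at (275,263), and the amber vial is right of it at (391,194). The pot is at (356,148), and the turquoise look-alike is off the mat at (171,355). Next I'll fit the poses precisely.

```bash
cat >> h.py <<'E'
from scipy.optimize import minimize
def proj(p,P):
    T=np.array(p["camera_from_world"]);q=np.asarray(P)@T[:3,:3].T+T[:3,3]
    return q[:,:2]/q[:,2:]*[p["fx"],p["fy"]]+[p["cx"],p["cy"]]
def colmask(p,h0,h1,s=90,v=60):
    return cv2.inRange(cv2.cvtColor(p["color"],cv2.COLOR_BGR2HSV),(h0,s,v),(h1,255,255))
a=np.linspace(0,2*np.pi,24,endpoint=False)
VIAL=np.array([[x,r*np.cos(t),r*np.sin(t)] for x,r in((-45,19),(25,19),(25,15.5),(45,15.5)) for t in a])
MAT=np.array([[x,y,0] for x in(-180,180) for y in(-180,180)])
def place(M,q,z):
    c,s=np.cos(q[2]),np.sin(q[2]);return M@np.array([[c,s,0],[-s,c,0],[0,0,1]])+[q[0],q[1],z]
def hull(p,P,S=4):
    h=cv2.convexHull(np.float32(proj(p,P)))
    m=np.zeros((480*S,640*S),np.uint8);cv2.fillPoly(m,[np.int32(np.round((h+.5)*S-.5))],1);return m
def iou(p,P,m):
    m=cv2.resize(m.astype(np.uint8),None,fx=4,fy=4,interpolation=cv2.INTER_NEAREST);g=hull(p,P)
    return (m&g).sum()/(m|g).sum()
def fit(M,z,pm,q0):
    f=lambda q:-np.mean([iou(p,place(M,[q[0],q[1],q[2]/100],z),m) for p,m in pm])
    q0=np.array([q0[0],q0[1],q0[2]*100]);sx=np.vstack([q0,q0+[8,0,0],q0+[0,8,0],q0+[0,0,10]])
    r=minimize(f,q0,method="Nelder-Mead",options=dict(initial_simplex=sx,xatol=.1,fatol=1e-4,maxiter=120))
    return r.x*[1,1,.01],-r.fun
def vial(name,ps,q0):
    out=[]
    for p in ps:
        for r in regions_of(name,p):
            m=r["mask"];v,u=np.nonzero(m);X=onz(p,(u.mean(),v.mean()),22)
            if np.hypot(*(X[:2]-q0[:2]))<60: out.append((p,m));break
    return [(fit(VIAL,22,[o],q0)) for o in out]+[fit(VIAL,22,out,q0)] if out else None
def inmat(mq,q):
    d=np.array(q[:2])-mq[:2];c,s=np.cos(mq[2]),np.sin(mq[2]);return np.round([c*d[0]+s*d[1],-s*d[0]+c*d[1],np.degrees(q[2]-mq[2])],1)
E
cat > m.py <<'E'
from h import *
ps=[camera("top"),camera("scene")]
mm=[]
for p in ps:
    m=colmask(p,105,130,150,50)|colmask(p,20,32,180,120)
    n,l,s,_=cv2.connectedComponentsWithStats(colmask(p,105,130,150,50));b=(l==1+s[1:,4].argmax()).astype(np.uint8)
    c=max(cv2.findContours(b,cv2.RETR_EXTERNAL,cv2.CHAIN_APPROX_NONE)[0],key=cv2.contourArea)
    f=np.zeros_like(b);cv2.fillPoly(f,[cv2.convexHull(c)],1);mm.append((p,f))
    y=np.zeros_like(b);yy=colmask(p,22,32,170,130)&(f*255);v,u=np.nonzero(yy)
    W=np.array([onz(p,(i,j),3)[:2] for i,j in zip(u,v)]);L=cv2.fitLine(np.float32(W),cv2.DIST_HUBER,0,.01,.01).ravel()
    print("line yaw",np.arctan(L[1]/L[0]),"centroid",W.mean(0),len(W),"len",np.ptp(W@L[:2]))
for x in mm: print("mat",fit(MAT,3,[x],[554,7,-.0]))
mq,_=fit(MAT,3,mm,[554,7,-.0]);print("mat",mq)
for n,q in(("amber_vial",[620,-104,0]),("white_vial",[490,110,0])):
    for r in vial(n,ps,q): print(n,r,inmat(mq,r[0]))
for p in ps:
  print([np.round(inmat(mq,np.r_[w(p,s["point"])[:2],0])) for s in spot_point("pot",p)])
E
python3 m.py
```

```text
line yaw -0.12496562 centroid [546.51281364   3.63218733] 838 len 336.1173489530434Traceback (most recent call last):
  File "m.py", line 10, in <module>
    W=np.array([onz(p,(i,j),3)[:2] for i,j in zip(u,v)]);L=cv2.fitLine(np.float32(W),cv2.DIST_HUBER,0,.01,.01).ravel()
                                                           ~~~~~~~~~~~^^^^^^^^^^^^^^^^^^^^^^^^^^^^^^^^^^^^^^^^
cv2.error: OpenCV(4.12.0) /io/opencv/modules/imgproc/src/linefit.cpp:618: error: (-215:Assertion failed) npoints2 >= 0 || npoints3 >= 0 in function 'fitLine'
```

```bash
sed -i 's/^    n,l,s,_=.*/    n,l,s,_=cv2.connectedComponentsWithStats(cv2.morphologyEx(colmask(p,100,130,140,40),cv2.MORPH_CLOSE,np.ones((9,9))));b=(l==1+s[1:,4].argmax()).astype(np.uint8)/; s/colmask(p,22,32,170,130)/colmask(p,20,34,140,120)/; /^    m=colmask/d' m.py; sed -i '/W=np/i\    if len(u)<50: print("few",f.sum()); continue' m.py
python3 m.py
```

```text
line yaw -0.12473249 centroid [547.14551938   3.64856543] 954 len 337.6013361474479
line yaw -0.12187223 centroid [554.44565125   3.45928098] 922 len 338.3351376245651
mat (array([ 5.53410682e+02,  2.53837050e+00, -1.27911125e-01]), np.float64(0.9862780758388652))
mat (array([ 5.52915350e+02,  3.04420904e+00, -1.22677005e-01]), np.float64(0.9915716014467136))
mat [ 5.53309498e+02  2.72276433e+00 -1.24409140e-01]
amber_vial (array([ 6.18345351e+02, -1.05528856e+02, -2.70410338e-01]), np.float64(0.9370118737697631)) [ 78.  -99.3  -8.4]
amber_vial (array([ 6.18122053e+02, -1.04012431e+02, -2.69887355e-01]), np.float64(0.9433081998114986)) [ 77.6 -97.9  -8.3]
amber_vial (array([ 6.17962000e+02, -1.04961414e+02, -2.65196445e-01]), np.float64(0.9342987495375381)) [ 77.5 -98.8  -8.1]
white_vial (array([ 4.90067623e+02,  1.10309587e+02, -2.45904528e-01]), np.float64(0.957130626223092)) [-76.1  98.9  -7. ]
white_vial (array([ 4.90067623e+02,  1.10309587e+02, -2.45904528e-01]), np.float64(0.957130626223092)) [-76.1  98.9  -7. ]
[]
[array([162., -17.,   7.]), array([  84., -260.,    7.])]
```

Emit:
{"fn": "send_rows", "kwargs": {
  "series": [
    [[29.4,28,0],4.66,0.36],
    [[29.4,28,0],4.66,0.36],
    [[29.4,28,0],4.66,0.36],
    [[29.4,28,0],4.66,0.36],
    [[29.4,28,0],4.66,0.36],
    [[29.4,28,0],4.66,0.36],
    [[29.4,28,0],4.66,0.36],
    [[29.4,28,0],4.66,0.36],
    [[29.4,28,0],4.66,0.36],
    [[29.4,28,0],4.66,0.36],
    [[29.4,28,0],4.66,0.36],
    [[29.4,28,0],4.66,0.36]
  ]
}}

```text
clock: 2.2
eef_pos: [602.8, -153.0, 302.7]
eef_rot: [3.141, 0.0, 1.449]
wrist_force: [0.1, -0.5, -0.1]
finger_gap: 30.1
finger_force: 0.0
```

Emit:
{"fn": "send_rows", "kwargs": {
  "series": [
    [[0,0,-30],0,0.36],
    [[0,0,-30],0,0.36],
    [[0,0,-30],0,0.36],
    [[0,0,-30],0,0.36],
    [[0,0,0],0,0.36],
    [[0,0,0],0,0.36]
  ]
}}

```text
clock: 2.8
eef_pos: [602.0, -154.5, 183.4]
eef_rot: [3.142, 0.0, 1.446]
wrist_force: [-0.0, -0.4, 0.4]
finger_gap: 30.0
finger_force: 0.0
```

Emit:
{"fn": "send_rows", "kwargs": {
  "series": [
    [[0,0,-22],0,0.36],
    [[0,0,-20],0,0.36],
    [[0,0,-12.4],0,0.36],
    [[0,0,-8],0,0.36],
    [[0,0,0],0,0.36]
  ]
}}

```text
clock: 3.3
eef_pos: [601.9, -154.5, 120.4]
eef_rot: [-3.142, 0.0, 1.446]
wrist_force: [-0.6, -0.1, 0.6]
finger_gap: 30.0
finger_force: 0.0
```

Emit:
{"fn": "send_rows", "kwargs": {
  "series": [
    [[0.5,4,0],0,0.36],
    [[0.5,4,0],0,0.36],
    [[0.5,4,0],0,0.36],
    [[0.5,4,0],0,0.36],
    [[0.5,4,0],0,0.36],
    [[0.5,4,0],0,0.36],
    [[0.5,4,0],0,0.36],
    [[0.5,4,0],0,0.36],
    [[0.5,4,0],0,0.36],
    [[0.5,4,0],0,0.36],
    [[0,0,0],0,0.36],
    [[0,0,0],0,0.36]
  ]
}}

```text
clock: 4.5
eef_pos: [606.8, -114.3, 120.2]
eef_rot: [-3.142, -0.0, 1.446]
wrist_force: [0.1, 0.1, -0.3]
finger_gap: 30.0
finger_force: 0.0
```

```bash
cat > v.py <<'E'
import sys
from h import *
name,gx,gy,tag=sys.argv[1],float(sys.argv[2]),float(sys.argv[3]),sys.argv[4]
mq=np.array([553.3,2.7,-.1244])
ps=[camera("top"),camera("scene")]
c,s=np.cos(mq[2]),np.sin(mq[2]);q=[553.3+c*gx-s*gy,2.7+s*gx+c*gy,mq[2]]
for r in vial(name,ps,q) or []: print(name,np.round(r[1],3),inmat(mq,r[0]))
e=read_state();print("tool",inmat(mq,np.r_[e["eef_pos"][:2],e["eef_rot"][2]-np.pi/2]),e["eef_pos"],e["wrist_force"],e["clock"])
def crop(p):
    u,v=proj(p,[[q[0],q[1],22]])[0];u=int(np.clip(u,100,540));v=int(np.clip(v,75,405))
    return cv2.resize(p["color"][v-75:v+75,u-100:u+100],None,fx=2,fy=2,interpolation=cv2.INTER_CUBIC)
cv2.imwrite(f"pics/{tag}.png",np.vstack([crop(p) for p in ps]))
E
python3 v.py amber_vial 77 -80 a1
```

```text
amber_vial 0.125 [ 86.  -64.9 -10.1]
amber_vial 0.125 [ 86.  -64.9 -10.1]
tool [  67.6 -109.7   -0. ] [ 606.76421972 -114.55655824  120.25353687] [ 0.5440059  -0.07524139  0.44525868] 4.7
```

View pics/a1.png

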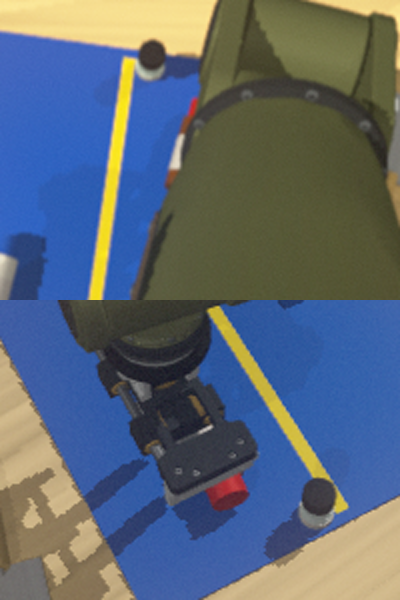

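The arm hides the vial in both views. Only the red cap shows, near (228,490) in the scene crop. I'll keep pushing to just short of the line, then back off to look.

Emit:
{"fn": "send_rows", "kwargs": {
  "series": [
    [[0.5,4,0],0,0.36],
    [[0.5,4,0],0,0.36],
    [[0.5,4,0],0,0.36],
    [[0.5,4,0],0,0.36],
    [[0.5,4,0],0,0.36],
    [[0.5,4,0],0,0.36],
    [[0.5,4,0],0,0.36],
    [[0.5,4,0],0,0.36],
    [[0.5,4,0],0,0.36],
    [[0.5,4,0],0,0.36],
    [[0.5,4,0],0,0.36],
    [[0.5,4,0],0,0.36]
  ]
}}

```text
clock: 5.9
eef_pos: [612.8, -66.1, 120.3]
eef_rot: [3.142, 0.0, 1.446]
wrist_force: [-0.3, -0.1, 0.1]
finger_gap: 29.7
finger_force: 0.0
```

Emit:
{"fn": "send_rows", "kwargs": {
  "series": [
    [[0.5,4,0],0,0.36],
    [[0.5,4,0],0,0.36],
    [[0.5,4,0],0,0.36],
    [[0.5,4,0],0,0.36],
    [[0.4,3,0],0,0.36],
    [[0.25,2,0],0,0.36],
    [[0.1,1,0],0,0.36],
    [[0,0,0],0,0.36],
    [[0,0,0],0,0.36]
  ]
}}

```text
clock: 6.8
eef_pos: [615.5, -44.5, 120.2]
eef_rot: [-3.142, 0.0, 1.446]
wrist_force: [-0.7, 0.8, -0.2]
finger_gap: 30.7
finger_force: 0.0
```

Emit:
{"fn": "send_rows", "kwargs": {
  "series": [
    [[-1,-8,0],0,0.36],
    [[-2,-16,0],0,0.36],
    [[-5,-40,15],0,0.36],
    [[-6,-40,20],0,0.36],
    [[-6,-45,20],0,0.36],
    [[-6,-45,20],0,0.36],
    [[-6,-45,10],0,0.36],
    [[0,0,0],0,0.36],
    [[0,0,0],0,0.36]
  ]
}}

```text
clock: 7.7
eef_pos: [582.6, -285.1, 205.1]
eef_rot: [-3.141, -0.0, 1.443]
wrist_force: [1.4, 1.2, -0.2]
finger_gap: 30.3
finger_force: 0.0
```

```bash
python3 v.py amber_vial 77 -5 a2
```

```text
amber_vial 0.919 [88.7 -9.9 -8.1]
amber_vial 0.946 [90.1 -8.8 -6.5]
amber_vial 0.928 [89.5 -9.  -6.8]
tool [  65.5 -279.2    0. ] [ 583.6290304  -282.46589798  204.83317513] [0.512498   0.20885883 0.03764498] 7.9
```

View pics/a2.png

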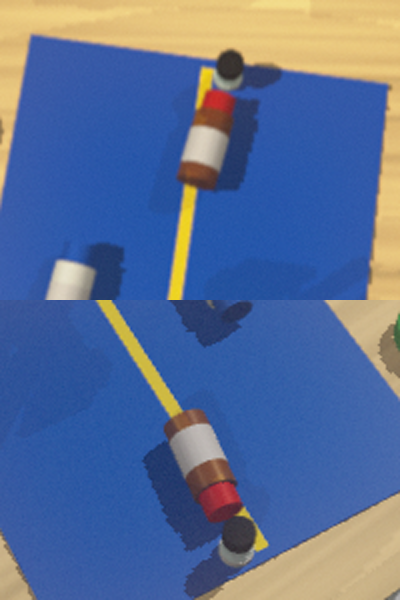

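Amber is now at (89.5, -9) in the mat frame, yaw about -7°. It rolled along its own heading and the cap end trails. It clears the pot, so I'll push slowly near the cap end of the body.

Emit:
{"fn": "send_rows", "kwargs": {
  "series": [
    [[8.2,38,-25],0,0.36],
    [[8.2,38,-25],0,0.36],
    [[8.2,38,-25],0,0.36],
    [[8.2,38,-8],0,0.36],
    [[8.2,38,0],0,0.36],
    [[8.2,30,0],0,0.36],
    [[0,8,0],0,0.36],
    [[0,0,0],0,0.36]
  ]
}}

```text
clock: 8.7
eef_pos: [632.6, -53.9, 122.1]
eef_rot: [-3.141, 0.0, 1.449]
wrist_force: [0.4, 0.4, 0.2]
finger_gap: 30.2
finger_force: 0.0
```

Emit:
{"fn": "send_rows", "kwargs": {
  "series": [
    [[0.25,2,0],0,0.36],
    [[0.25,2,0],0,0.36],
    [[0.25,2,0],0,0.36],
    [[0.25,2,0],0,0.36],
    [[0.2,1.5,0],0,0.36],
    [[0.2,1.5,0],0,0.36],
    [[0.2,1.5,0],0,0.36],
    [[0.2,1.5,0],0,0.36],
    [[0.1,1,0],0,0.36],
    [[0.1,1,0],0,0.36],
    [[0,0,0],0,0.36]
  ]
}}

```text
clock: 9.8
eef_pos: [634.7, -39.3, 122.2]
eef_rot: [-3.142, -0.0, 1.446]
wrist_force: [-0.1, -0.2, -0.4]
finger_gap: 30.1
finger_force: 0.0
```

```bash
python3 v.py amber_vial 89 -3 a3
```

```text
amber_vial 0.101 [96.8 -7.7  2.6]
amber_vial 0.101 [96.8 -7.7  2.6]
tool [ 86.  -31.7  -0. ] [634.72094442 -39.46566503 122.23969049] [0.84471818 0.37583313 0.18671735] 10.0
```

Emit:
{"fn": "send_rows", "kwargs": {
  "series": [
    [[-1,-8,0],0,0.36],
    [[-5,-40,0],0,0.36],
    [[-6,-45,0],0,0.36],
    [[-6,-45,0],0,0.36],
    [[-4,-32,0],0,0.36],
    [[0,0,0],0,0.36]
  ]
}}

```text
clock: 10.6
eef_pos: [611.7, -213.8, 122.3]
eef_rot: [3.141, 0.001, 1.441]
wrist_force: [0.5, 0.2, 0.3]
finger_gap: 30.1
finger_force: 0.0
```

```bash
python3 v.py amber_vial 89 -3 a4
```

```text
amber_vial 0.93 [91.  -0.5 -7.8]
amber_vial 0.961 [91.5  0.3 -6.5]
amber_vial 0.939 [91.2  0.3 -6.8]
tool [  85.3 -202.3    0. ] [ 612.80920883 -208.60608157  122.16793365] [ 0.39407865 -0.2181596   0.84316635] 10.8
```

The off-centre slow push only rolls it: centred now (y≈0), but yaw is still about -7°. Next I'll straddle the vial obliquely with the fingers apart and not gripping, then turn the tool so both fingertips push sideways at mid-height and swing it straight.

Emit:
{"fn": "send_rows", "kwargs": {
  "series": [
    [[0,0,30],-8.2,-0.226],
    [[0,0,30],-8.2,-0.226],
    [[3,25.2,0],-8.2,-0.226],
    [[3,25.2,0],-8.2,-0.226],
    [[3,25.2,0],-8.2,-0.226],
    [[3,25.2,0],-8.2,-0.226],
    [[3,25.2,0],-8.2,-0.226],
    [[3,25.2,0],-8.2,-0.226],
    [[3,25.2,0],-8.2,-0.226],
    [[3,25.2,0],-8.2,-0.226],
    [[0,0,0],0,-0.226],
    [[0,0,0],0,-0.226]
  ]
}}

```text
clock: 12.0
eef_pos: [636.6, -6.8, 182.3]
eef_rot: [3.142, 0.0, 0.02]
wrist_force: [-0.5, -0.1, -0.9]
finger_gap: 57.6
finger_force: 0.0
```

```bash
python3 v.py amber_vial 89 -3 a5
```

```text
amber_vial 0.804 [90.8  1.  -7.8]
amber_vial 0.804 [90.8  1.  -7.8]
tool [ 84.1  -0.8 -82. ] [636.67678991  -8.49419131 182.28861165] [ 0.48917026 -0.31130531 -0.54846673] 12.2
```

View pics/a5.png

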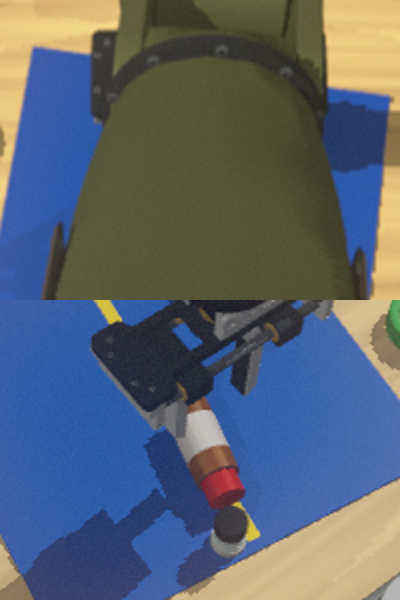

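The fingers hang on either side of the vial. Descend, turn about +27°, turn back, rise.

Emit:
{"fn": "send_rows", "kwargs": {
  "series": [
    [[0,0,-25],0,-0.226],
    [[0,0,-20],0,-0.226],
    [[0,0,-12],0,-0.226],
    [[0,0,-7],0,-0.226],
    [[0,0,0],0,-0.226]
  ]
}}

```text
clock: 12.7
eef_pos: [636.6, -8.1, 117.7]
eef_rot: [-3.142, 0.001, 0.015]
wrist_force: [0.2, -0.1, 0.3]
finger_gap: 57.4
finger_force: 0.0
```

Emit:
{"fn": "send_rows", "kwargs": {
  "series": [
    [[0,0,0],4,-0.226],
    [[0,0,0],4,-0.226],
    [[0,0,0],3,-0.226],
    [[0,0,0],3,-0.226],
    [[0,0,0],3,-0.226],
    [[0,0,0],3,-0.226],
    [[0,0,0],3,-0.226],
    [[0,0,0],2,-0.226],
    [[0,0,0],2,-0.226],
    [[0,0,0],0,-0.226]
  ]
}}

```text
clock: 13.7
eef_pos: [637.1, -7.9, 119.4]
eef_rot: [3.141, -0.001, 0.486]
wrist_force: [0.9, -0.3, -0.2]
finger_gap: 57.7
finger_force: 0.1
```

Emit:
{"fn": "send_rows", "kwargs": {
  "series": [
    [[0,0,0],-8,-0.226],
    [[0,0,0],-8,-0.226],
    [[0,0,0],-5,-0.226],
    [[0,0,20],0,-0.226],
    [[0,0,44],0,-0.226],
    [[0,-50,20],0,-0.226],
    [[0,-50,0],0,-0.226],
    [[0,-50,0],0,-0.226],
    [[0,-50,0],0,-0.226],
    [[0,0,0],0,-0.226]
  ]
}}

```text
clock: 14.7
eef_pos: [635.9, -210.0, 201.4]
eef_rot: [3.14, -0.001, 0.113]
wrist_force: [-0.1, 1.4, -0.1]
finger_gap: 57.6
finger_force: 0.0
```

```bash
python3 v.py amber_vial 89 0 a6
```

```text
amber_vial 0.919 [91.7  0.   0.4]
amber_vial 0.944 [91.2  1.4  0.5]
amber_vial 0.929 [91.8  0.9 -0.5]
tool [ 108.5 -194.   -76. ] [ 636.89582665 -203.31180094  201.19035154] [-0.04542935  0.92677301 -0.01999715] 14.9
```

View pics/a6.png

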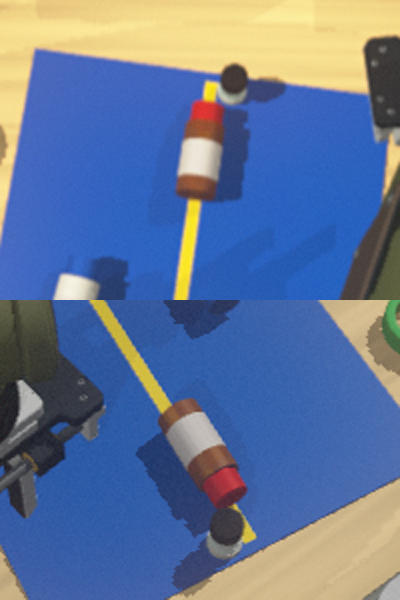

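Amber lies on the line at (91.5, +0.7), yaw ≈ 0°, clear of the pot. For the white vial I'll straighten it first, then roll it straight across.

Emit:
{"fn": "send_rows", "kwargs": {
  "series": [
    [[-19.2,40,0],-3,-0.226],
    [[-19.2,40,0],-3,-0.226],
    [[-19.2,40,0],0,-0.226],
    [[-19.2,40,0],0,-0.226],
    [[-19.2,40,0],0,-0.226],
    [[-19.2,40,0],0,-0.226],
    [[-19.2,40,0],0,-0.226],
    [[-19.2,40,0],0,-0.226],
    [[0,0,0],0,-0.226],
    [[0,0,0],0,-0.226]
  ]
}}

```text
clock: 15.9
eef_pos: [482.7, 117.2, 201.3]
eef_rot: [-3.142, -0.001, 0.018]
wrist_force: [0.5, -0.9, 0.5]
finger_gap: 57.5
finger_force: 0.0
```

```bash
python3 v.py white_vial -76 99 w1
```

```text
white_vial 0.936 [-75.4  99.3  -7. ]
white_vial 0.936 [-75.4  99.3  -7. ]
tool [-83.2 102.9 -82.1] [483.49556001 115.09035484 200.84154638] [ 0.14862298  0.58733292 -0.99863377] 16.1
```

View pics/w1.png

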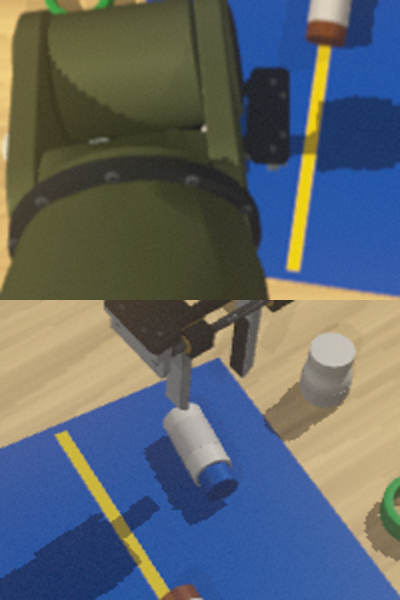

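Scene crop: the white vial body is near (195,440) with the fingers above and either side; the tool is about 3 mm too far in +y.

Emit:
{"fn": "send_rows", "kwargs": {
  "series": [
    [[-0.4,-3,-25],0,-0.226],
    [[0,0,-25],0,-0.226],
    [[0,0,-20],0,-0.226],
    [[0,0,-8],0,-0.226],
    [[0,0,-5],0,-0.226],
    [[0,0,0],0,-0.226]
  ]
}}

```text
clock: 16.7
eef_pos: [483.0, 112.5, 117.9]
eef_rot: [3.142, 0.0, 0.014]
wrist_force: [-0.6, 0.5, 0.2]
finger_gap: 57.6
finger_force: 0.0
```

Emit:
{"fn": "send_rows", "kwargs": {
  "series": [
    [[0,0,0],4,-0.226],
    [[0,0,0],4,-0.226],
    [[0,0,0],3,-0.226],
    [[0,0,0],3,-0.226],
    [[0,0,0],3,-0.226],
    [[0,0,0],3,-0.226],
    [[0,0,0],3,-0.226],
    [[0,0,0],2,-0.226],
    [[0,0,0],2,-0.226],
    [[0,0,0],0,-0.226]
  ]
}}

```text
clock: 17.7
eef_pos: [483.2, 112.8, 118.8]
eef_rot: [3.141, -0.001, 0.486]
wrist_force: [0.4, -0.6, 0.1]
finger_gap: 57.9
finger_force: 0.0
```

Emit:
{"fn": "send_rows", "kwargs": {
  "series": [
    [[0,0,0],-8,-0.226],
    [[0,0,0],-8,-0.226],
    [[0,0,0],-5,-0.226],
    [[0,0,20],0,-0.226],
    [[0,0,44],0,-0.226],
    [[0,0,16],0,-0.226],
    [[2,16,0],8,-0.226],
    [[2,17,0],8,-0.226],
    [[2,17,0],8,-0.226],
    [[0,0,0],8,0.36],
    [[0,0,0],8,0.36],
    [[0,0,0],8,0.36]
  ]
}}

```text
clock: 18.9
eef_pos: [488.9, 162.9, 198.5]
eef_rot: [3.141, -0.001, 0.962]
wrist_force: [-0.3, 0.7, 0.1]
finger_gap: 37.1
finger_force: 0.0
```

Emit:
{"fn": "send_rows", "kwargs": {
  "series": [
    [[0,0,0],8,0.36],
    [[0,0,0],8,0.36],
    [[0,0,0],8,0.36],
    [[0,0,0],4,0.36],
    [[0,0,0],0,0.36],
    [[0,0,0],0,0.36]
  ]
}}

```text
clock: 19.5
eef_pos: [488.8, 162.8, 198.2]
eef_rot: [3.141, -0.0, 1.443]
wrist_force: [-0.1, -0.1, -0.1]
finger_gap: 30.3
finger_force: 0.0
```

```bash
python3 v.py white_vial -75 99 w2
```

```text
white_vial 0.893 [-74.4 101.3  -1.2]
white_vial 0.941 [-74.7 101.5  -0.4]
white_vial 0.915 [-74.5 101.5  -0.7]
tool [-8.390e+01  1.508e+02 -1.000e-01] [488.73844605 162.76599404 197.92065494] [-0.08374311  0.35236298 -0.15524382] 19.7
```

White is straightened (yaw ≈ -0.7°). Now descend and roll it.

Emit:
{"fn": "send_rows", "kwargs": {
  "series": [
    [[0,0,-25],0,0.36],
    [[0,0,-25],0,0.36],
    [[0,0,-20],0,0.36],
    [[0,0,-7.5],0,0.36],
    [[0,0,0],0,0.36],
    [[-0.5,-4,0],0,0.36],
    [[-0.5,-4,0],0,0.36],
    [[-0.5,-4,0],0,0.36],
    [[-0.5,-4,0],0,0.36],
    [[-0.5,-4,0],0,0.36],
    [[-0.5,-4,0],0,0.36],
    [[-0.5,-4,0],0,0.36]
  ]
}}

```text
clock: 20.9
eef_pos: [485.2, 134.4, 120.4]
eef_rot: [3.142, -0.0, 1.446]
wrist_force: [-0.1, -0.2, 0.8]
finger_gap: 30.1
finger_force: 0.0
```

Emit:
{"fn": "send_rows", "kwargs": {
  "series": [
    [[-0.5,-4,0],0,0.36],
    [[-0.5,-4,0],0,0.36],
    [[-0.5,-4,0],0,0.36],
    [[-0.5,-4,0],0,0.36],
    [[-0.5,-4,0],0,0.36],
    [[-0.5,-4,0],0,0.36],
    [[-0.5,-4,0],0,0.36],
    [[-0.5,-4,0],0,0.36],
    [[-0.5,-4,0],0,0.36],
    [[-0.5,-4,0],0,0.36],
    [[-0.5,-4,0],0,0.36],
    [[-0.5,-4,0],0,0.36]
  ]
}}

```text
clock: 22.1
eef_pos: [479.2, 86.4, 120.3]
eef_rot: [3.142, -0.0, 1.446]
wrist_force: [-0.4, -0.0, 0.0]
finger_gap: 30.2
finger_force: 0.0
```

Emit:
{"fn": "send_rows", "kwargs": {
  "series": [
    [[-0.5,-4,0],0,0.36],
    [[-0.5,-4,0],0,0.36],
    [[-0.5,-4,0],0,0.36],
    [[-0.5,-4,0],0,0.36],
    [[-0.5,-4,0],0,0.36],
    [[-0.5,-4,0],0,0.36],
    [[-0.5,-4,0],0,0.36],
    [[-0.4,-3,0],0,0.36],
    [[-0.4,-3,0],0,0.36],
    [[-0.25,-2,0],0,0.36],
    [[-0.2,-1.5,0],0,0.36],
    [[0,0,0],0,0.36]
  ]
}}

```text
clock: 23.3
eef_pos: [474.5, 49.1, 120.3]
eef_rot: [-3.142, -0.0, 1.446]
wrist_force: [-0.4, 0.1, 0.1]
finger_gap: 30.1
finger_force: 0.0
```

```bash
python3 v.py white_vial -75 4 w3
```

```text
white_vial 0.953 [-75.2   9.2  -0.3]
white_vial 0.953 [-75.2   9.2  -0.3]
tool [-84.   36.5  -0. ] [474.48655455  49.35347136 120.32609325] [0.10569107 0.01141772 0.73334978] 23.5
```

Emit:
{"fn": "send_rows", "kwargs": {
  "series": [
    [[-0.25,-2,0],0,0.36],
    [[-0.25,-2,0],0,0.36],
    [[-0.2,-1.5,0],0,0.36],
    [[-0.1,-1,0],0,0.36],
    [[-0.1,-0.5,0],0,0.36],
    [[0,0,0],0,0.36],
    [[0,0,0],0,0.36],
    [[1,8,0],0,0.36],
    [[4,30,0],0,0.36],
    [[6,45,10],0,0.36],
    [[6,45,10],0,0.36],
    [[0,0,0],0,0.36]
  ]
}}

```text
clock: 24.7
eef_pos: [491.1, 174.9, 141.6]
eef_rot: [3.139, -0.002, 1.45]
wrist_force: [-1.1, -1.3, -0.3]
finger_gap: 30.2
finger_force: 0.0
```

```bash
python3 v.py white_vial -75 2 w4
```

```text
white_vial 0.941 [-75.5   1.7  -0.2]
white_vial 0.957 [-75.6   2.7   0.1]
white_vial 0.945 [-75.2   2.1   0.4]
tool [-8.33e+01  1.58e+02 -1.00e-01] [490.28840817 169.77977678 139.91717369] [ 0.22440629 -0.54058007  0.50244586] 24.9
```

White is at y≈+2; one small nudge of 2 mm.

Emit:
{"fn": "send_rows", "kwargs": {
  "series": [
    [[-6,-45,-10],0,0.36],
    [[-6,-45,-10],0,0.36],
    [[-4,-25,0],0,0.36],
    [[0,-8,0],0,0.36],
    [[-1,-3,0],0,0.36],
    [[0,-2,0],0,0.36],
    [[-0.2,-1,0],0,0.36],
    [[0,-1,0],0,0.36],
    [[0,0,0],0,0.36],
    [[0,0,0],0,0.36]
  ]
}}

```text
clock: 25.9
eef_pos: [473.4, 40.6, 120.3]
eef_rot: [3.142, -0.0, 1.446]
wrist_force: [-0.0, 1.1, 0.6]
finger_gap: 29.9
finger_force: 0.0
```

Emit:
{"fn": "send_rows", "kwargs": {
  "series": [
    [[1,8,0],0,0.36],
    [[4,30,0],0,0.36],
    [[6,45,20],0,0.36],
    [[6,45,20],0,0.36],
    [[0,30,20],0,0.36],
    [[0,0,0],0,0.36],
    [[0,0,0],0,0.36]
  ]
}}

```text
clock: 26.6
eef_pos: [490.0, 198.9, 180.1]
eef_rot: [3.142, 0.0, 1.447]
wrist_force: [0.0, -0.9, -0.1]
finger_gap: 30.3
finger_force: 0.0
```

```bash
python3 v.py white_vial -75 2 w5; python3 v.py amber_vial 91 0 a7; python3 -c "
from h import *
p=camera('top');cv2.imwrite('pics/end.png',p['color'])"
```

```text
white_vial 0.961 [-74.8  -0.3  -0.2]
white_vial 0.959 [-75.6   0.3  -0.2]
white_vial 0.957 [-75.1  -0.   -0.4]
tool [-8.670e+01  1.854e+02 -1.000e-01] [490.23932938 197.40476506 179.60699059] [-0.52912138 -1.34304735 -0.43728749] 26.8
amber_vial 0.94 [91.9  0.6 -0.3]
amber_vial 0.96 [91.1  1.1 -0.9]
amber_vial 0.947 [91.3  0.9 -0.7]
tool [-8.660e+01  1.858e+02 -1.000e-01] [490.44343365 197.76708468 180.0798395 ] [ 0.06644258  0.0120752  -0.46048766] 27.0
```

View pics/end.png

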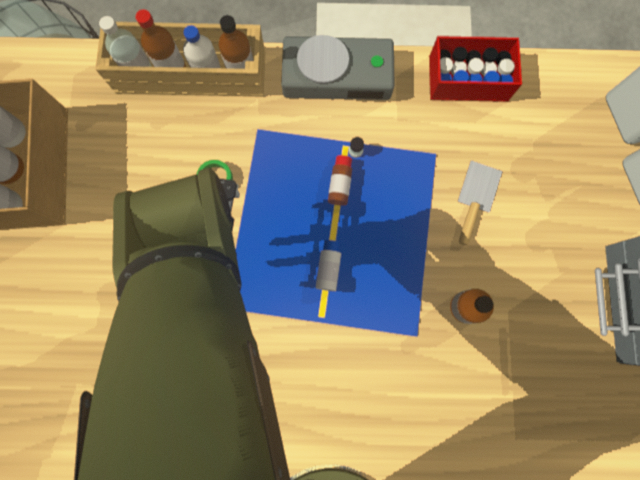

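Both vials lie along the yellow line, amber at (340,180) and white at (328,267). The pot at (356,147) hasn't moved, and the gripper is clear of everything.

```bash
python3 -c "
from cell import sign_off
print(sign_off())"
```

```text
the job is handed in; nothing more can be done
None
```

The job is handed in at about 27 s: both vials rest along the yellow line, within about 1 mm and 1° by camera; each was rolled across, but I also swung each about 7° straight in place between the open fingertips (no grip or lift), which slid its ends a few mm.

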